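# Bring the light shield round its bent boom

## Robot

A 7-joint arm with a two-finger parallel gripper is mounted at the origin on the work surface. World frame = base frame: x ahead of the robot, y to its left, z up, the work surface at z = 0. Lengths are in mm, angles in rad, forces in N, time in s.
With the tool pointing down it reaches from about 400 to 850 mm from the base axis. Payload 4.4 kg.
Tool frame: the origin (TCP) lies at the centre of the arm's flange, where the gripper is bolted on; the fingertips stand bot.tip_reach ahead of it and the grasp point (between the pads) lies 180 mm ahead of it (bot.tip_reach is the distance from the TCP to the fingertips, in mm); z points along the fingers, x is the direction in which the jaws open and shut, and the axes are right-handed (so a half turn about z gives the same grasp; the last joint's range is limited). The gripper opens to 94 mm and grips with 3 to 60 N. Pads are 16 mm wide; open, the fingers measure 119 mm over their backs; the gripper's body (75 mm by 177 mm) begins 78 mm behind the grasp point.
Start: joints at [1.12, 0.628, 0.038, 1.517, -0.027, 0.996, -0.02], TCP at [244.014, -602.472, 404.678] pointing down, gripper open.
Joint ranges: [-3.06, 3.06], [-0.37, 2.12], [-1.25, 1.32], [0.18, 2.47], [-1.1, 4.24], [0.23, 1.98], [-2.94, 2.94]. Speed limits (rad/s): [2.57, 2.57, 3.14, 3.14, 3.14, 3.14, 3.14].

## Interface

Orientations are given as [roll, pitch, yaw] about the fixed x, y, z axes, in that order (R = Rz(yaw) Ry(pitch) Rx(roll)).
In Python, from station import bot, imaging, workorder gives the robot as it stands.
- The arm moves only by the shell command python3 -m inch 'ROWS' [OPENING] [FORCE]. ROWS is JSON, a list of rows, each a list of 2 entries, a list of its own where there are three numbers: the shift along the tool's x, y, z in m, then the turn about the tool's z in rad. In form: [[[dx, dy, dz], yaw], ...]. A call has 1 to 12 rows; each row is the pose to reach, as a shift and turn from the pose commanded when the call began, along the tool's axes at that moment; what a row does not reach only later rows make up. A row lasts 1/10 s, in which the tool goes at most 50 mm and 8.59 degrees, less where a joint would pass 70% of its speed; a pose out of reach is approached as far as the arm can. A call with a gripper value outside its range is refused whole. OPENING is the closure, from -1 (fully open) to 1 (shut), set as the call begins (- or left out, the last holds). The fingers move at their own pace and stop on an object; FORCE is the grip in N (left out, the last holds). Time passes only in rows, so rows that repeat a pose let the fingers close. It gives the time, the measured TCP pose, the force and the opening at its end, in the units of the state.
- bot.sense(): the state, without advancing time (a new reading comes with each control period).
- imaging.capture(name): name is "scene" or "top" or "wrist"; returns the picture (420x560x3 uint8, red, green, blue); there is no depth.
- imaging.calibration(name): a dict with "mtx" (3x3 intrinsics, pixels), "rvec" (rotation vector, rad) and "tvec" (3), from world to camera coordinates, as OpenCV has them. Camera axes: x right, y down, z forward; pixel columns grow to the right and rows downward; lengths in mm; the calibration is good to about 2 mm. A picture is of the moment at which its call begins: read the wrist's pose just before it. calibration takes no time and is no camera call; for the wrist camera it gives the pose at the moment of the call.
- workorder.finish_job(): hands the job in, once; it reports no verdict.
The state is a dict: "clock": time; "q": joint angles; "qd": joint speeds; "effort": joint torques, N m; "eef_pos": TCP position; "tool_rot": TCP orientation; "ft_force": force on the tool from outside, world axes, zero at the start; "torque": the same for the moment, N m; "gripper_width": finger opening in mm.
Only numpy, scipy, OpenCV 4.12 (cv2) and the standard library are available. Lean on these libraries where they do the work, as an engineer would, in place of code of your own. Each camera call takes 0.05 s, during which the arm holds its last target.

## Task

Bring the red light shield on the bench stand into use: fold the keeper flap up and back out of the way, then slide the shield's carrier block along the bent rod, around the bend, until it sits right up against the stop ball at the rod's end, and let go of it there. The rod is hand-bent and not quite true, so go gently and by feel; do not force the block on the rod, and leave the mouse, dish and slide box where they are.

Things in the scene. Friction and masses are not known exactly. Their poses are not given: they have to be found in the camera images.
- shoulder (a point): Point on the rod's centre line at the flat front face of the black head block (40 x 30 x 34 mm, centred on the rod) on top of the stand's post, 150 mm above the bench. x axis along the rod away from the head, y to the left, z up. The rod is round steel, 10 mm thick, stiff, level throughout; it is straight for about 60 (48 to 72) mm from this point, then bends to the left (+y).
- stop (a point): Centre of the round steel stop ball, 22 mm diameter, clamped firmly on the far end of the rod, its centre on the rod's centre line. The ball may sit turned any way on the rod: its x and y axes say nothing of the rod's direction. With the carrier block pushed up against it, the ball's centre is about 19 mm from the centre of the bore.
- carrier (a point): Centre of the bore of the shield's loose aluminium carrier block: 20 mm long (x, along the bore), 28 mm wide (y; grip across this from above), top 13 mm above and bottom 29 mm below this point. The bore is 13 mm on the 10 mm rod, so the parked block hangs with this point 1.5 mm under the rod's centre line. It starts parked beside the shoulder, x axes the same way, held by the keeper.
- keeper (a joint): Angle of the steel keeper flap hinged on the head: 0 is folded down over the parked block (start), 1.57 upright, 2.4 fully back. It turns easily and stays where it is left. Its hinge axis runs across the rod (along the shoulder's y), 8 mm behind the shoulder and 21 mm above the rod's centre line.
- mouse: Dark computer mouse 100 x 58 x 32 mm, origin at its underside centre. Bystander.
- dish: Clear round culture dish, 94 mm wide, 16 mm high, origin at its underside centre. Bystander.
- slide_box: Grey box for glass slides, 85 x 95 x 30 mm, origin at its underside centre. Bystander.
- stand: Fixed stand with its rod: origin under the base centre, 20 mm behind the shoulder, same axes; base 150 x 120 x 16 mm, post 20 mm thick. The bend has a radius of about 60 mm and turns about 60 degrees, then an outer leg runs nearly straight 87 to 103 mm to the centre of the stop ball. Hand-bent: the turn is off by up to 20 degrees, unevenly along the bend, so its course must be felt; the outer leg may bow 2 degrees.
- shield: The whole loose shield, about 120 g; same origin and axes as carrier. Below the block hangs a thin clear red panel, 90 mm wide (y), 4 mm thick, from 28 mm to 88 mm under the bore centre.
- keeper_knob (a point): Centre of the small black crossbar knob at the flap's free end: a cylinder 10 mm thick, 16 mm long across the rod (y). Folded down, it is 24.5 mm ahead of the shoulder and 37.5 mm above the rod's centre line, on a 3 mm plate that reaches down in front of the block to 6.5 mm above the centre line. Pinched by its ends from above and led round the hinge it turns in the grip.

How it is judged (in metres and radians):
On the way, in this order (a step that is already met when the one before it is completed fails the run):
1. the keeper flap is folded up and back, past upright (value of joint keeper above 1.6 rad), for 0.2 s.
2. the carrier block has come round the bend onto the outer leg (y of carrier in the frame of shoulder above 0.04 m), for 0.2 s.
At the end, for the whole second after the job is handed in: The block sits against the stop ball (bore centre within 22.5 mm of the ball's centre, that is at most about 3.5 mm of gap), hanging at rest and released, and the keeper still stands back, past upright (value of joint keeper above 1.6 rad and distance between carrier and stop below 0.0225 m and linear speed of shield below 0.02 m/s and contact force between shield and the fingers below 0.05 N); the robot touches nothing.
It fails at once if the block is forced on the rod, the ball or the stand (more than 16 N) (contact force between shield and stand above 16 N).
It fails at once if the mouse is disturbed (moved over 15 mm) (distance of mouse from where it was at the start of the episode above 0.015 m).
It fails at once if the dish is disturbed (moved over 15 mm) (distance of dish from where it was at the start of the episode above 0.015 m).
It fails at once if the slide box is disturbed (moved over 15 mm) (distance of slide_box from where it was at the start of the episode above 0.015 m).
It also fails if it takes over 72 s, if anything falls off the work surface, if the arm or the gripper's body presses on something with over 40 N, if the wrist force passes 120 N, or if a joint passes its speed limit or range.

## Working session

There is one attempt and no reset: what is moved stays moved. The work goes in short steps, Python scripts to look and compute and a shell command to move; the robot and the scene stay as the last step left them, time stands still between calls to the robot, and variables do not carry over. Pictures are saved under pics/ and viewed, and the job is handed in when it is done.

```bash
ls; mkdir -p pics; cat > h.py <<'E'
from station import bot, imaging, workorder
import cv2, numpy as np
E
python3 - <<'E'
from h import *
s=bot.sense(); print({k:np.round(v,3) for k,v in s.items()}, bot.tip_reach)
for n in ("scene","top","wrist"):
    im=imaging.capture(n); cv2.imwrite(f"pics/{n}0.png",im[:,:,::-1])
    c=imaging.calibration(n); R=cv2.Rodrigues(np.array(c["rvec"],float))[0]; print(n,np.round(c["mtx"],1).tolist(),np.round(-R.T@np.array(c["tvec"],float).ravel(),1))
E
```

```text
pics
{'clock': np.float64(0.0), 'q': array([ 1.12 ,  0.629,  0.038,  1.518, -0.027,  0.996, -0.02 ]), 'qd': array([-0.   ,  0.   ,  0.   ,  0.003, -0.   , -0.   ,  0.001]), 'effort': array([-1.0000e-03, -5.4973e+01,  1.1440e+00, -1.8663e+01, -5.2000e-02,
        2.4000e-02,  0.0000e+00]), 'eef_pos': array([ 243.948, -602.169,  403.778]), 'tool_rot': array([ 3.142e+00,  2.000e-03, -1.186e+00]), 'ft_force': array([ 0.224, -0.191, -0.22 ]), 'torque': array([ 0.036, -0.005, -0.058]), 'gripper_width': np.float64(93.822)} 199.2
scene [[466.9, 0.0, 272.3], [0.0, 466.9, 206.5], [0.0, 0.0, 1.0]] [1507.1 -129.6  778.2]
top [[535.2, 0.0, 274.2], [0.0, 535.2, 213.1], [0.0, 0.0, 1.0]] [ 345.6  -34.2 1466. ]
wrist [[317.3, 0.0, 277.7], [0.0, 317.3, 204.5], [0.0, 0.0, 1.0]] [ 307.  -576.1  384.5]
```

View pics/scene0.png

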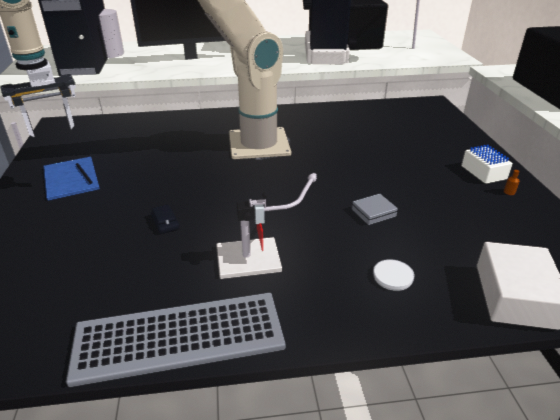

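View pics/top0.png

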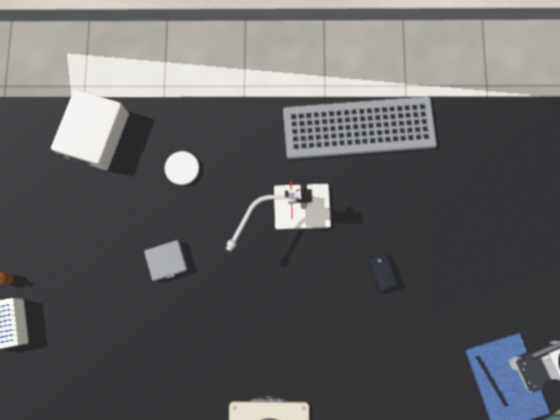

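View pics/wrist0.png

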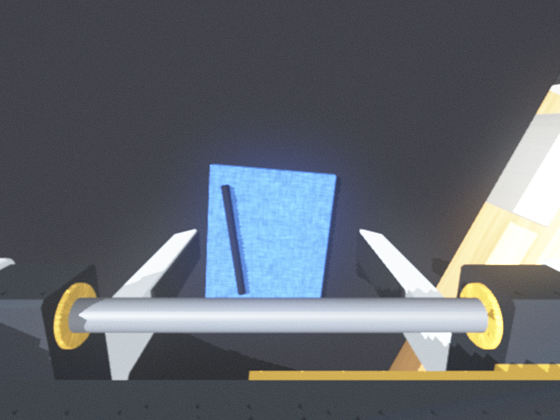

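The top view has world +x up and +y left. The stand head is near px (302,195), the rod runs left and then bends down to a ball near (231,245). The dish is at (182,168), the box at (166,260) and the mouse at (384,272).

```bash
python3 - <<'E'
import cv2
a=cv2.imread("pics/top0.png")[170:260,220:340]; cv2.imwrite("pics/topc.png",cv2.resize(a,None,fx=6.6,fy=6.6,interpolation=cv2.INTER_CUBIC))
a=cv2.imread("pics/scene0.png")[165:285,205:325]; cv2.imwrite("pics/scenec.png",cv2.resize(a,None,fx=5,fy=5,interpolation=cv2.INTER_CUBIC))
E
```

```text
(no output)
```

View pics/topc.png

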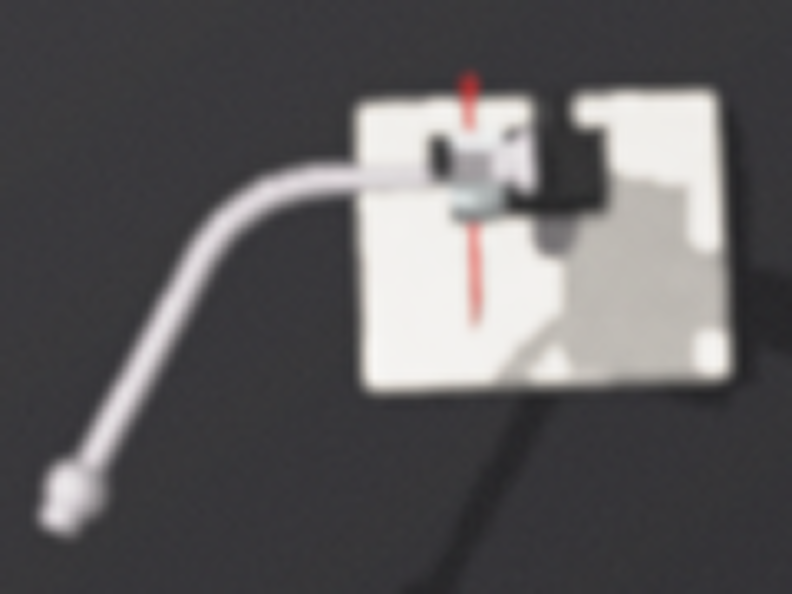

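View pics/scenec.png

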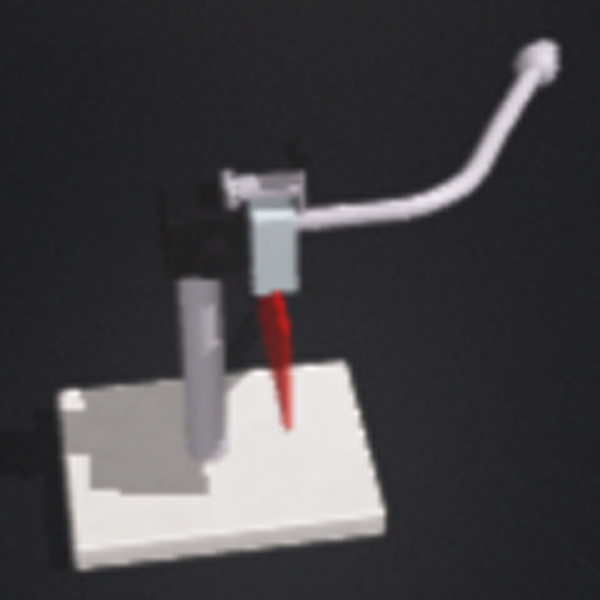

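```bash
cat >> h.py <<'E'
def ray(n,px,z,c=None):
    c=c or imaging.calibration(n); R=cv2.Rodrigues(np.array(c["rvec"],float))[0]; t=np.array(c["tvec"],float).ravel()
    p=cv2.undistortPoints(np.array([[px]],float),np.array(c["mtx"],float),None).ravel()
    d=R.T@np.array([p[0],p[1],1]); o=-R.T@t
    return o+d*(z-o[2])/d[2]
def proj(n,P,c=None):
    c=c or imaging.calibration(n)
    return cv2.projectPoints(np.array(P,float).reshape(-1,3),np.array(c["rvec"],float),np.array(c["tvec"],float),np.array(c["mtx"],float),None)[0].reshape(-1,2)
E
python3 - <<'E'
from h import *
def T(x,y,z): return np.round(ray("top",((x+.5)/6.6-.5+220,(y+.5)/6.6-.5+170),z),1)
def S(x,y,z): return np.round(ray("scene",((x+.5)/5-.5+205,(y+.5)/5-.5+165),z),1)
print("rod T",[T(x,y,150).tolist() for x,y in [(420,176),(380,178),(350,179),(310,180),(270,192),(240,210),(213,238),(195,270),(170,318),(135,380),(100,445),(70,487)]])
print("rod S",[S(x,y,150).tolist() for x,y in [(310,221),(350,215),(400,210),(440,199),(468,183),(490,152),(515,108),(538,60)]])
print("base T",[T(x,y,16).tolist() for x,y in [(355,103),(716,90),(732,378),(365,390)]])
print("knob T",T(440,158,188),"block top",T(472,165,163), "panel ends",T(468,80,100),T(477,325,100))
print("head corners top",T(605,128,167),T(605,212,167),T(530,128,167))
E
```

```text
rod T [[621.2, -37.6, 150.0], [620.4, -22.4, 150.0], [620.0, -11.0, 150.0], [619.6, 4.3, 150.0], [614.9, 19.4, 150.0], [607.9, 30.8, 150.0], [597.1, 40.9, 150.0], [584.7, 47.6, 150.0], [566.3, 56.8, 150.0], [542.5, 69.7, 150.0], [517.8, 82.5, 150.0], [501.9, 93.5, 150.0]]
rod S [[625.1, -38.9, 150.0], [622.7, -19.9, 150.0], [621.7, 3.9, 150.0], [615.3, 23.8, 150.0], [603.8, 39.1, 150.0], [578.9, 54.2, 150.0], [541.5, 73.4, 150.0], [497.8, 93.6, 150.0]]
base T [[680.6, -10.5, 16.0], [686.4, -162.3, 16.0], [564.0, -167.3, 16.0], [558.6, -15.3, 16.0]]
knob T [620.1 -44.9 188. ] block top [622.8 -57.1 163. ] panel ends [670.6 -56.7 100. ] [572.1 -60.1 100. ]
head corners top [ 636.2 -107.1  167. ] [ 604.  -106.8  167. ] [636.2 -78.9 167. ]
```

```bash
python3 -m inch '[[[-0.375,-0.559,-0.025],-1.223],[[-0.375,-0.559,-0.025],-1.223],[[-0.375,-0.559,-0.025],-1.223],[[-0.375,-0.559,-0.025],-1.223],[[-0.375,-0.559,-0.025],-1.223],[[-0.375,-0.559,-0.025],-1.223],[[-0.375,-0.559,-0.025],-1.223],[[-0.375,-0.559,-0.025],-1.223],[[-0.375,-0.559,-0.025],-1.223],[[-0.375,-0.559,-0.025],-1.223],[[-0.375,-0.559,-0.025],-1.223],[[-0.375,-0.559,-0.025],-1.223]]' 0.15 10
```

```text
clock: 1.35
eef_pos: [580.9, -104.3, 426.9]
tool_rot: [3.141, 0.0, 0.037]
ft_force: [0.1, -0.5, 0.2]
gripper_width: 40.1
```

```bash
python3 -m inch '[[[0.022,-0.030,0],0],[[0.043,-0.0595,0],0],[[0.043,-0.0595,0],0],[[0.043,-0.0595,0],0],[[0.043,-0.0595,0],0]]'; python3 - <<'E'
from h import *
s=bot.sense(); print(s["eef_pos"],s["tool_rot"])
c=imaging.calibration("wrist"); im=imaging.capture("wrist"); cv2.imwrite("pics/w1.png",im[:,:,::-1])
print(proj("wrist",[[621,-44.4,187.5],[621.6,-69,167],[620,-20,150]],c))
im=imaging.capture("top"); cv2.imwrite("pics/t1.png",cv2.resize(im[120:300,180:380,::-1],None,fx=4,fy=3.3))
E
```

```text
clock: 1.85
eef_pos: [620.4, -46.4, 426.6]
tool_rot: [3.14, 0.001, 0.035]
ft_force: [-0.4, -1.1, -0.0]
gripper_width: 39.6
[620.40159833 -46.44711487 426.62570757] [3.14036550e+00 1.18031402e-03 3.51526325e-02]
[[278.98970058 222.10020154]
 [278.60109299 244.05656168]
 [278.68997001 180.20594649]]
```

View pics/w1.png

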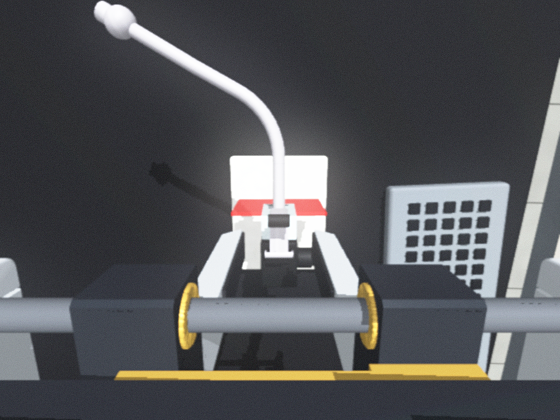

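The wrist view shows the knob at (279,221), which matches the prediction of (279,222). The whole rod is visible up to the ball at (120,21), so I'll measure the rod course from this picture.

```bash
python3 - <<'E'
from h import *
a=cv2.imread("pics/w1.png")[0:270,85:345]; cv2.imwrite("pics/w1c.png",cv2.resize(a[0:200,0:230],None,fx=3,fy=3,interpolation=cv2.INTER_CUBIC))
cv2.imwrite("pics/w1d.png",cv2.resize(cv2.imread("pics/w1.png")[190:280,220:340],None,fx=6,fy=6,interpolation=cv2.INTER_CUBIC))
# automatic centreline: bright pixels
im=cv2.imread("pics/w1.png"); g=cv2.cvtColor(im,cv2.COLOR_BGR2GRAY)
for r in range(30,155,8):
    xs=np.where(g[r,100:300]>110)[0]+100
    # choose run
    p=((xs.min()+xs.max())/2,r); print(r,xs.min(),xs.max(),np.round(ray("wrist",p,150),1)[:2])
print(ray("wrist",(120.5,21.5),150))
E
```

```text
30 108 148 [505.5  87.8]
38 120 162 [514.7  82.7]
46 147 175 [529.2  77.7]
54 161 188 [539.   72.5]
62 174 202 [548.9  67.3]
70 188 216 [559.3  62. ]
78 202 230 [569.8  56.7]
86 216 244 [580.5  51.3]
94 230 255 [590.1  45.8]
102 243 263 [598.2  40.2]
110 252 269 [604.2  34.4]
118 259 274 [609.   28.6]
126 264 278 [612.7  22.6]
134 267 281 [615.2  16.6]
142 269 283 [617.   10.4]
150 271 285 [618.8   4.2]
[500.42838172  93.23896243 150.        ]
```

View pics/w1c.png

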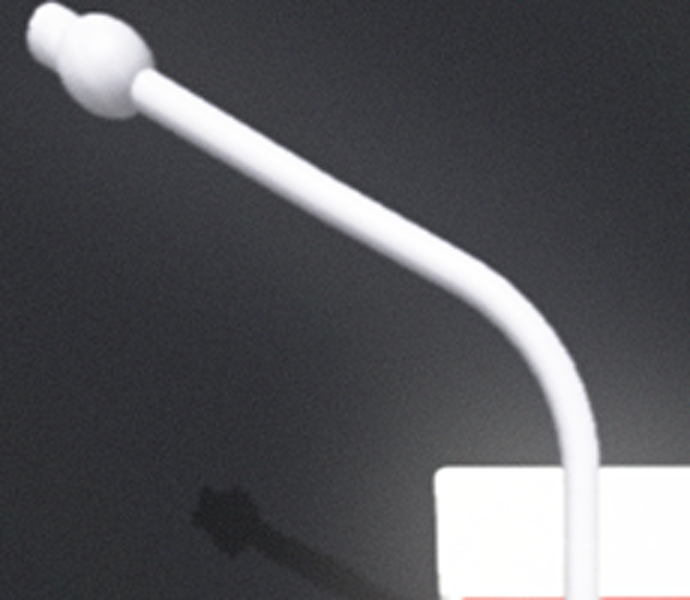

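View pics/w1d.png

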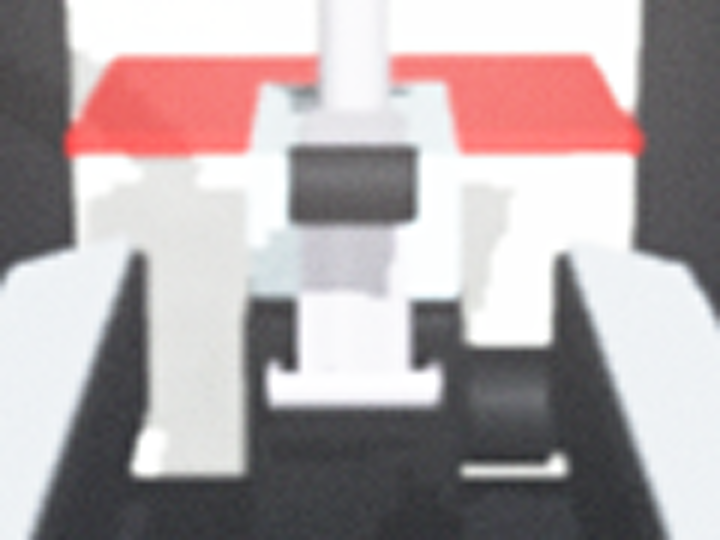

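```bash
python3 -m inch '[[[0.0005,-0.001,0.02],0],[[0.0005,-0.001,0.04],0],[[0.0005,-0.001,0.052],0],[[0.0005,-0.001,0.052],0],[[0.0005,-0.001,0.052],0]]'; python3 -m inch '[[[0,0,0],0],[[0,0,0],0],[[0,0,0],0],[[0,0,0],0],[[0,0,0],0]]' 0.72 10;  python3 - <<'E'
from h import *
im=imaging.capture("wrist"); cv2.imwrite("pics/w2.png",im[:,:,::-1])
E
```

```text
clock: 2.45
eef_pos: [621.5, -44.4, 375.4]
tool_rot: [3.141, -0.0, 0.036]
ft_force: [0.2, 0.6, 0.5]
gripper_width: 40.1
clock: 2.95
eef_pos: [621.0, -43.8, 375.4]
tool_rot: [3.141, 0.001, 0.037]
ft_force: [-3.4, 0.2, 5.3]
gripper_width: 16.3
```

View pics/w2.png

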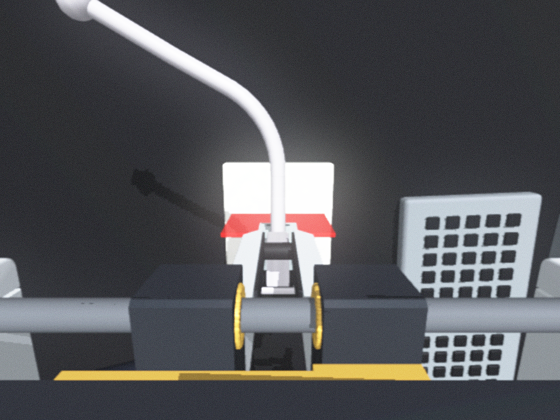

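```bash
python3 -m inch '[[[0,0.0027,-0.0041],0],[[0,0.0054,-0.0078],0],[[0,0.009,-0.0112],0],[[0,0.0126,-0.014],0],[[0,0.0168,-0.0164],0],[[0,0.0212,-0.0181],0],[[0,0.0258,-0.0193],0],[[0,0.0305,-0.0198],0],[[0,0.035,-0.0197],0],[[0,0.040,-0.0191],0],[[0,0.0447,-0.0178],0],[[0,0.049,-0.016],0]]' 0.8 10
```

```text
clock: 4.2
eef_pos: [622.8, -94.1, 391.8]
tool_rot: [3.14, 0.001, 0.036]
ft_force: [-5.3, 1.2, 3.7]
gripper_width: 15.7
```

```bash
python3 -m inch '[[[0,0.004,0.0025],0],[[0,0.0078,0.0054],0],[[0,0.010,0.0075],0],[[0,0.0121,0.010],0],[[0,0.0121,0.010],0]]';  python3 - <<'E'
from h import *
im=imaging.capture("wrist"); cv2.imwrite("pics/w3.png",im[:,:,::-1])
im=imaging.capture("scene"); cv2.imwrite("pics/s3.png",cv2.resize(im[100:300,180:350,::-1],None,fx=3,fy=3))
E
```

```text
clock: 4.7
eef_pos: [623.3, -107.5, 381.3]
tool_rot: [3.138, 0.001, 0.035]
ft_force: [-5.8, -2.5, 3.4]
gripper_width: 15.7
```

View pics/w3.png

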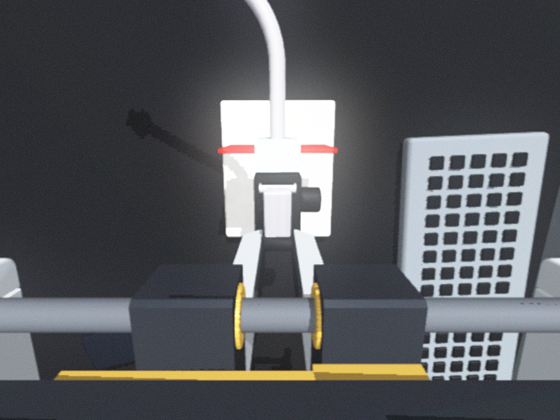

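View pics/s3.png

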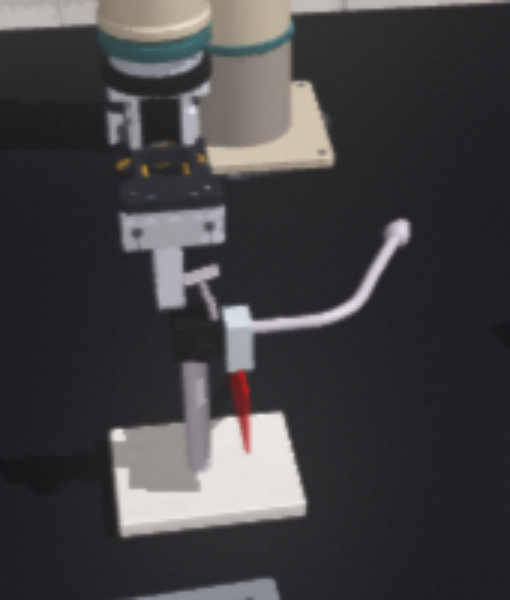

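```bash
python3 -m inch '[[[0,0.002,0.003],0],[[0,0.0035,0.0055],0],[[0,0.0035,0.0055],0]]'; python3 -m inch '[[[0,0,0],0],[[0,0,0],0],[[0,0,0],0],[[0,0,-0.03],0],[[0,0,-0.06],0],[[0,0,-0.07],0],[[0,0,-0.07],0]]' -0.1;  python3 - <<'E'
from h import *
print(bot.sense()["eef_pos"])
im=imaging.capture("wrist"); cv2.imwrite("pics/w4.png",im[:,:,::-1])
E
```

```text
clock: 5.1
eef_pos: [623.4, -111.0, 375.8]
tool_rot: [3.138, 0.001, 0.035]
ft_force: [-4.1, -3.1, 2.6]
gripper_width: 15.7
clock: 5.8
eef_pos: [624.4, -108.2, 447.1]
tool_rot: [3.141, -0.004, 0.037]
ft_force: [-0.2, -0.3, 0.1]
gripper_width: 51.6
[ 624.38156107 -108.24506049  447.05750582]
```

View pics/w4.png

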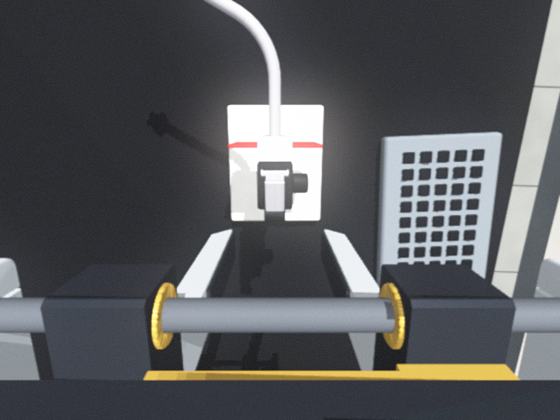

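```bash
python3 -m inch '[[[-0.0006,-0.025,0],0],[[-0.0013,-0.0506,0],0],[[-0.0013,-0.0506,0.03],0],[[-0.0013,-0.0506,0.06],0],[[-0.0013,-0.0506,0.067],0],[[-0.0013,-0.0506,0.067],0],[[-0.0013,-0.0506,0.067],0]]';  python3 - <<'E'
from h import *
print(bot.sense()["eef_pos"],bot.sense()["tool_rot"]); c=imaging.calibration("wrist")
im=imaging.capture("wrist"); cv2.imwrite("pics/w5.png",im[:,:,::-1]); np.save("c5.npy",c,allow_pickle=True)
cv2.imwrite("pics/w5c.png",cv2.resize(im[0:320,60:400,::-1],None,fx=2.2,fy=1.87,interpolation=cv2.INTER_CUBIC))
cv2.imwrite("pics/w5d.png",cv2.resize(im[190:280,220:340,::-1],None,fx=6,fy=6,interpolation=cv2.INTER_CUBIC))
E
```

```text
clock: 6.55
eef_pos: [621.0, -58.0, 378.9]
tool_rot: [-3.141, -0.001, 0.037]
ft_force: [0.1, -0.0, -0.2]
gripper_width: 51.7
[620.9852753  -58.0332005  378.89291174] [-3.14143835e+00 -7.36253623e-04  3.67118080e-02]
```

View pics/w5.png

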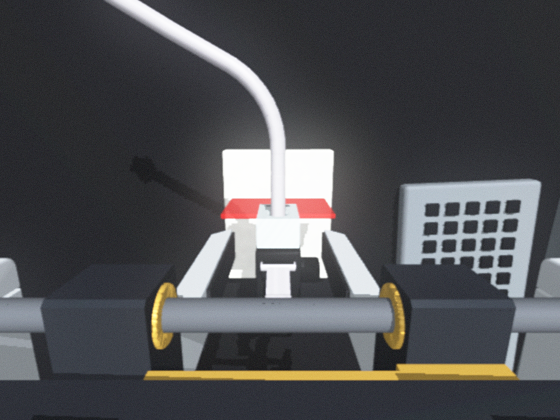

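View pics/w5d.png

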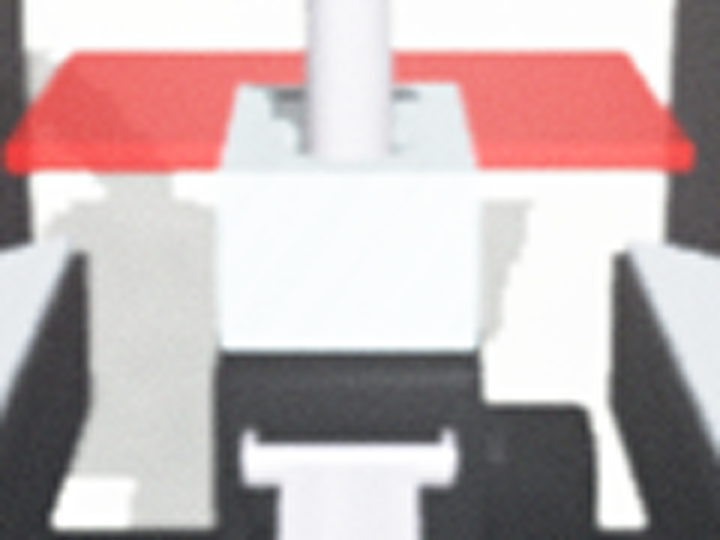

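```bash
python3 - <<'E'
from h import *
c=np.load("c5.npy",allow_pickle=True).item()
for p in [(220+219/6,218.6),(220+477/6,218.6),(220+219/6,248.4),(220+479/6,248.4)]: print(ray("wrist",p,161.5,c)[:2].round(1))
g=cv2.cvtColor(cv2.imread("pics/w5.png"),cv2.COLOR_BGR2GRAY)
P=[]
for r in range(2,146,6):
    row=g[r].astype(float)
    xs=np.where(g[r,:300]>110)[0]
    if r<30: xs=xs[xs<240]
    p=((xs.min()+xs.max())/2,r); q=ray("wrist",p,150,c)[:2]; P.append(q); print(r,xs.min(),xs.max(),q.round(1))
E
```

```text
[607.1 -47.3]
[634.9 -46.3]
[607.5 -67.9]
[636.2 -66.9]
2 109 142 [526.8  79.1]
8 118 152 [532.1  76.1]
14 128 162 [537.8  73.2]
20 138 172 [543.6  70.2]
26 148 182 [549.4  67.1]
32 158 192 [555.2  64.1]
38 168 203 [561.4  61. ]
44 178 213 [567.3  57.9]
50 189 223 [573.6  54.8]
56 199 233 [579.7  51.6]
62 210 242 [585.7  48.4]
68 220 249 [591.   45.2]
74 230 256 [596.2  41.9]
80 238 261 [600.3  38.6]
86 244 265 [603.4  35.2]
92 250 269 [606.6  31.8]
98 254 273 [609.2  28.3]
104 258 275 [611.2  24.8]
110 261 278 [613.2  21.2]
116 264 280 [614.9  17.6]
122 266 282 [616.3  13.9]
128 267 283 [617.1  10.2]
134 269 284 [618.1   6.5]
140 269 285 [618.6   2.7]
```

```bash
python3 -m inch '[[[0.0004,-0.0009,0.015],0],[[0.0004,-0.0009,0.03],0],[[0.0004,-0.0009,0.045],0],[[0.0004,-0.0009,0.049],0],[[0.0004,-0.0009,0.049],0],[[0.0004,-0.0009,0.049],0]]'; python3 -m inch '[[[0,0,0],0],[[0,0,0],0],[[0,0,0],0],[[0,0,0],0],[[0,0,0],0],[[0,0,0],0]]' 0.6 8
cat >> h.py <<'E'
from scipy.interpolate import UnivariateSpline
_W=np.array([[621.4,-57.1],[620.7,-37],[620.1,-22],[619.5,-8],[618.6,2.7],[618.1,6.5],[617.1,10.2],[616.3,13.9],[614.9,17.6],[613.2,21.2],[611.2,24.8],[609.2,28.3],[606.6,31.8],[603.4,35.2],[600.3,38.6],[596.2,41.9],[591.,45.2],[585.7,48.4],[579.7,51.6],[573.6,54.8],[567.3,57.9],[561.4,61],[555.2,64.1],[549.4,67.1],[543.6,70.2],[537.8,73.2],[532.1,76.1],[526.8,79.1],[500.4,93.1]])
_t=np.r_[0,np.cumsum(np.linalg.norm(np.diff(_W,axis=0),axis=1))]
fx=UnivariateSpline(_t,_W[:,0],s=len(_t)*.16); fy=UnivariateSpline(_t,_W[:,1],s=len(_t)*.16)
def path(s): return float(fx(s)),float(fy(s)),float(np.arctan2(fy.derivative()(s),fx.derivative()(s)))-np.pi/2  # tool yaw
def rel(cx,cy,cyaw,ss,ox=0,oy=0,oyaw=0):
    for s in ss:
        x,y,w=path(s); dx,dy=x+ox-cx,y+oy-cy; C,S=np.cos(cyaw),np.sin(cyaw)
        print(f"s={s:.1f} world {x+ox:.1f},{y+oy:.1f},{w+oyaw:.3f}  [[{(C*dx+S*dy)/1e3:.4f},{(S*dx-C*dy)/1e3:.4f},0],{cyaw-w-oyaw:.3f}]")
E
python3 - <<'E'
from h import *
print(_t[-1] if '_t' in dir() else '')
for s in range(0,200,8): print(s,np.round(path(s),3))
E
```

```text
clock: 7.2
eef_pos: [621.5, -57.0, 330.6]
tool_rot: [3.141, -0.002, 0.037]
ft_force: [0.5, -0.5, 0.4]
gripper_width: 51.6
clock: 7.8
eef_pos: [621.1, -57.1, 329.8]
tool_rot: [3.141, -0.0, 0.037]
ft_force: [-0.0, -0.6, 2.9]
gripper_width: 27.9

0 [ 6.21004e+02 -5.72870e+01  5.60000e-02]
8 [ 6.20751e+02 -4.94370e+01  1.30000e-02]
16 [ 6.20754e+02 -4.13860e+01 -1.00000e-02]
24 [ 6.20865e+02 -3.32050e+01 -1.40000e-02]
32 [ 6.20938e+02 -2.49660e+01 -1.00000e-03]
40 [ 6.20827e+02 -1.67410e+01  3.10000e-02]
48 [ 6.20384e+02 -8.60200e+00  8.10000e-02]
56 [ 6.19462e+02 -6.22000e-01  1.52000e-01]
64 [6.17916e+02 7.12800e+00 2.46000e-01]
72 [6.15598e+02 1.45760e+01 3.62000e-01]
80 [6.12404e+02 2.16500e+01 4.86000e-01]
88 [6.08368e+02 2.82780e+01 6.08000e-01]
96 [603.545  34.388   0.728]
104 [597.996  39.909   0.846]
112 [591.809  44.84    0.945]
120 [585.119  49.274   1.022]
128 [578.063  53.313   1.077]
136 [570.779  57.059   1.112]
144 [563.403  60.613   1.129]
152 [556.064  64.071   1.131]
160 [548.802  67.496   1.129]
168 [541.614  70.926   1.122]
176 [534.495  74.405   1.11 ]
184 [527.442  77.972   1.094]
192 [520.45   81.668   1.074]
```

```bash
cat >> h.py <<'E'
from scipy.optimize import least_squares
_s=np.arange(0,215,.5)
def _curve(p):
    x0,y0,t0,s1,L=p[:5]; k=np.zeros_like(_s); n=len(p)-5
    edges=s1+L*np.linspace(0,1,n+1)
    for i in range(n): k+=p[5+i]*np.clip((_s+.25-edges[i])/.5+.5,0,1)*np.clip((edges[i+1]-_s-.25)/.5+.5,0,1)
    th=t0+np.r_[0,np.cumsum(k)[:-1]*.5]
    tm=th+k*.25
    return x0+np.r_[0,np.cumsum(-np.sin(tm)*.5)[:-1]],y0+np.r_[0,np.cumsum(np.cos(tm)*.5)[:-1]],th
def _res(p):
    X,Y,th=_curve(p)
    r=[]
    for a,b in _W:
        d=np.hypot(X-a,Y-b); i=int(np.clip(d.argmin(),1,len(X)-2)); r.append((a-X[i])*np.cos(th[i])+(b-Y[i])*np.sin(th[i]))
    return np.r_[r,(p[1]+57.1),(p[3]-52)/20,(p[4]-64)/8,(p[2]-.037)*30,(p[5:]-1/60)*30]
_fit=least_squares(_res,[621.4,-57.1,.037,52,64]+[1/60]*4,x_scale=[1,1,.02,5,5]+[.003]*4,diff_step=1e-4)
_X,_Y,_T=_curve(_fit.x)
def path(s): return tuple(float(np.interp(s,_s,v)) for v in (_X,_Y,_T))
E
python3 - <<'E'
from h import *
print(_fit.x.round(4)); print(_res(_fit.x).round(2))
for s in range(0,212,10): print(s,np.round(path(s),3))
d=np.hypot(_X-500.4,_Y-93.1); print(d.min(),_s[d.argmin()])
E
```

```text
Traceback (most recent call last):
NameError: name '_fit' is not defined
```

```bash
python3 - <<'E'
import h; from h import *
print(h._fit.x.round(4)); print(h._res(h._fit.x).round(2))
for s in range(0,212,10): print(s,np.round(path(s),3))
d=np.hypot(h._X-500.4,h._Y-93.1); print(d.min(),h._s[d.argmin()])
E
```

```text
[ 6.214205e+02 -5.709920e+01  3.880000e-02  5.220070e+01  6.411070e+01
  1.350000e-02  1.790000e-02  1.740000e-02  1.670000e-02]
[-0.02  0.06  0.04 -0.02 -0.1   0.04 -0.12  0.12  0.06 -0.03 -0.1   0.07
  0.05 -0.14  0.11  0.03 -0.16  0.09  0.15  0.17 -0.    0.01 -0.11 -0.14
 -0.07 -0.1  -0.17  0.04  0.23  0.    0.01  0.01  0.05 -0.09  0.04  0.02
  0.  ]
0 [ 6.2142e+02 -5.7099e+01  3.9000e-02]
10 [ 6.21033e+02 -4.71070e+01  3.90000e-02]
20 [ 6.20646e+02 -3.71140e+01  3.90000e-02]
30 [ 6.20258e+02 -2.71220e+01  3.90000e-02]
40 [ 6.19871e+02 -1.71290e+01  3.90000e-02]
50 [ 6.19483e+02 -7.13700e+00  3.90000e-02]
60 [6.18685e+02 2.82500e+00 1.44000e-01]
70 [6.16575e+02 1.25920e+01 2.87000e-01]
80 [6.1290e+02 2.1878e+01 4.6600e-01]
90 [607.638  30.366   0.642]
100 [600.983  37.814   0.816]
110 [593.158  44.022   0.984]
120 [584.459  48.942   1.089]
130 [575.596  53.571   1.089]
140 [566.732  58.201   1.089]
150 [557.868  62.83    1.089]
160 [549.004  67.46    1.089]
170 [540.14   72.089   1.089]
180 [531.276  76.719   1.089]
190 [522.413  81.348   1.089]
200 [513.549  85.978   1.089]
210 [504.685  90.607   1.089]
0.5052357470535178 214.5
```

```bash
python3 -m inch '[[[0,0,-0.0008],0],[[0,0,-0.0015],0],[[0,0,-0.0015],0],[[0,0,-0.0015],0]]'; python3 - <<'E'
from h import *
s=bot.sense(); print(s["eef_pos"],s["ft_force"],s["torque"])
rel(621.4,-57.1,.037,[2,4,6,8,10,12,14,16,18,20,22,24])
E
```

```text
clock: 8.2
eef_pos: [620.9, -57.0, 330.7]
tool_rot: [-3.141, 0.0, 0.037]
ft_force: [-0.9, 0.5, -1.5]
gripper_width: 27.9
[620.88925796 -57.02551454 330.71970173] [-0.85869903  0.45851587 -1.52798878] [-0.0502837  -0.11824746 -0.02369372]
s=2.0 world 621.3,-55.1,0.039  [[0.0000,-0.0020,0],-0.002]
s=4.0 world 621.3,-53.1,0.039  [[0.0000,-0.0040,0],-0.002]
s=6.0 world 621.2,-51.1,0.039  [[0.0000,-0.0060,0],-0.002]
s=8.0 world 621.1,-49.1,0.039  [[0.0000,-0.0080,0],-0.002]
s=10.0 world 621.0,-47.1,0.039  [[0.0000,-0.0100,0],-0.002]
s=12.0 world 621.0,-45.1,0.039  [[-0.0000,-0.0120,0],-0.002]
s=14.0 world 620.9,-43.1,0.039  [[-0.0000,-0.0140,0],-0.002]
s=16.0 world 620.8,-41.1,0.039  [[-0.0000,-0.0160,0],-0.002]
s=18.0 world 620.7,-39.1,0.039  [[-0.0000,-0.0180,0],-0.002]
s=20.0 world 620.6,-37.1,0.039  [[-0.0000,-0.0200,0],-0.002]
s=22.0 world 620.6,-35.1,0.039  [[-0.0000,-0.0220,0],-0.002]
s=24.0 world 620.5,-33.1,0.039  [[-0.0000,-0.0240,0],-0.002]
```

```bash
python3 -m inch '[[[0,-0.002,0],0],[[0,-0.004,0],0],[[0,-0.006,0],0],[[0,-0.008,0],0],[[0,-0.010,0],0],[[0,-0.012,0],0],[[0,-0.014,0],0],[[0,-0.016,0],0],[[0,-0.018,0],0],[[0,-0.020,0],0],[[0,-0.022,0],0],[[0,-0.024,0],0]]'; python3 - <<'E'
from h import *
s=bot.sense(); print(s["ft_force"],s["torque"])
E
```

```text
clock: 9.4
eef_pos: [620.1, -32.9, 331.0]
tool_rot: [3.142, -0.0, 0.037]
ft_force: [0.3, -0.6, -1.4]
gripper_width: 28.4
[ 0.31695715 -0.56680856 -1.40740555] [-0.07469827 -0.12965871  0.00401744]
```

```bash
python3 -m inch '[[[0,-0.002,0],0],[[0,-0.004,0],0],[[0,-0.006,0],0],[[0,-0.008,0],0],[[0,-0.010,0],0],[[0,-0.012,0],0],[[0,-0.014,0],0],[[0,-0.016,0],0],[[0,-0.018,0],0],[[0,-0.020,0],0],[[0,-0.022,0],-0.01]]'; python3 - <<'E'
from h import *
c=imaging.calibration("wrist"); s=bot.sense(); print(s["ft_force"],s["torque"])
im=imaging.capture("wrist"); cv2.imwrite("pics/w6.png",im[:,:,::-1]); np.save("c6.npy",c,allow_pickle=True)
g=cv2.cvtColor(im,cv2.COLOR_RGB2GRAY)
for r in range(0,150,10):
    xs=np.where(g[r,:305]>110)[0]
    if len(xs)<2: continue
    q=ray("wrist",((xs.min()+xs.max())/2,r),150,c)[:2]; import h
    i=np.hypot(h._X-q[0],h._Y-q[1]).argmin(); print(r,xs.min(),xs.max(),q.round(1),h._s[i],"off inward",round((h._X[i]-q[0])*np.cos(h._T[i])+(h._Y[i]-q[1])*np.sin(h._T[i]),2))
rel(619.6,-11.1,.047,range(47,61,1))
E
```

```text
clock: 10.5
eef_pos: [619.3, -10.9, 331.0]
tool_rot: [3.142, -0.0, 0.048]
ft_force: [0.2, 0.7, -1.5]
gripper_width: 27.8
[ 0.15640683  0.72040601 -1.51437429] [-0.01574952 -0.06784145 -0.01407435]
10 0 27 [493.4 104.1] 214.5 off inward -6.77
20 0 47 [497.4 100.2] 214.5 off inward -5.12
30 0 55 [498.6  96.1] 214.5 off inward -2.05
40 2 58 [499.2  91.9] 214.5 off inward 1.41
50 9 74 [504.   87.8] 209.5 off inward 2.79
60 23 91 [510.7  83.8] 201.5 off inward 3.24
70 65 108 [524.2  80. ] 188.0 off inward 0.36
80 83 125 [532.2  75.9] 179.0 off inward 0.32
90 100 142 [540.   71.7] 170.0 off inward 0.4
100 117 159 [547.9  67.5] 161.0 off inward 0.48
110 134 177 [556.2  63.2] 151.5 off inward 0.44
120 152 195 [564.8  58.9] 142.0 off inward 0.28
130 170 213 [573.6  54.5] 132.0 off inward 0.11
140 188 230 [582.2  50. ] 122.5 off inward 0.07
s=47.0 world 619.6,-10.1,0.039  [[0.0000,-0.0010,0],0.008]
s=48.0 world 619.6,-9.1,0.039  [[0.0001,-0.0020,0],0.008]
s=49.0 world 619.5,-8.1,0.039  [[0.0001,-0.0030,0],0.008]
s=50.0 world 619.5,-7.1,0.039  [[0.0001,-0.0040,0],0.008]
s=51.0 world 619.4,-6.1,0.039  [[0.0001,-0.0050,0],0.008]
s=52.0 world 619.4,-5.1,0.039  [[0.0001,-0.0060,0],0.008]
s=53.0 world 619.4,-4.1,0.050  [[0.0001,-0.0070,0],-0.003]
s=54.0 world 619.3,-3.1,0.063  [[0.0001,-0.0080,0],-0.016]
s=55.0 world 619.2,-2.1,0.077  [[0.0001,-0.0090,0],-0.030]
s=56.0 world 619.2,-1.1,0.090  [[0.0000,-0.0100,0],-0.043]
s=57.0 world 619.1,-0.2,0.104  [[-0.0000,-0.0110,0],-0.057]
s=58.0 world 618.9,0.8,0.117  [[-0.0001,-0.0120,0],-0.070]
s=59.0 world 618.8,1.8,0.131  [[-0.0002,-0.0130,0],-0.084]
s=60.0 world 618.7,2.8,0.144  [[-0.0003,-0.0140,0],-0.097]
```

View pics/w6.png

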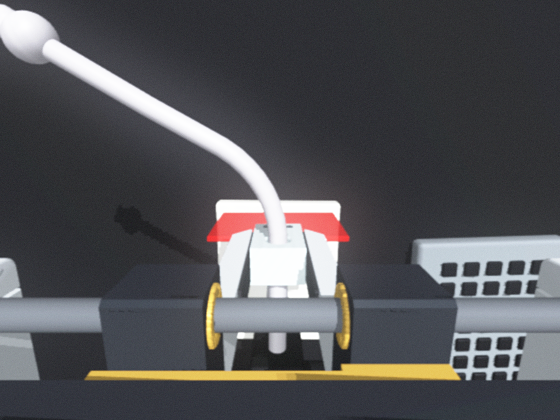

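```bash
python3 -m inch '[[[0,-0.002,0],0],[[0,-0.003,0],0],[[0,-0.004,0],0],[[0,-0.005,0],0],[[0,-0.006,0],0],[[0,-0.007,0],-0.005],[[0,-0.008,0],-0.016],[[0,-0.009,0],-0.03],[[0,-0.010,0],-0.043],[[0,-0.011,0],-0.057],[[-0.0001,-0.012,0],-0.07],[[-0.0003,-0.014,0],-0.097]]'; python3 - <<'E'
from h import *
s=bot.sense(); print(s["ft_force"],s["torque"])
rel(618.7,2.8,.144,np.arange(61.5,80,1.5))
E
```

```text
clock: 11.75
eef_pos: [618.3, 2.9, 330.9]
tool_rot: [3.141, 0.0, 0.146]
ft_force: [0.4, -0.2, -0.8]
gripper_width: 27.8
[ 0.44355751 -0.19040609 -0.75222235] [ 0.03643971 -0.14360953 -0.03032739]
s=61.5 world 618.5,4.3,0.165  [[-0.0000,-0.0015,0],-0.021]
s=63.0 world 618.2,5.8,0.185  [[-0.0001,-0.0030,0],-0.041]
s=64.5 world 617.9,7.3,0.205  [[-0.0002,-0.0045,0],-0.061]
s=66.0 world 617.6,8.7,0.226  [[-0.0003,-0.0060,0],-0.082]
s=67.5 world 617.2,10.2,0.246  [[-0.0004,-0.0075,0],-0.102]
s=69.0 world 616.8,11.6,0.270  [[-0.0006,-0.0090,0],-0.126]
s=70.5 world 616.4,13.1,0.296  [[-0.0008,-0.0105,0],-0.152]
s=72.0 world 616.0,14.5,0.323  [[-0.0010,-0.0120,0],-0.179]
s=73.5 world 615.5,15.9,0.350  [[-0.0013,-0.0134,0],-0.206]
s=75.0 world 614.9,17.3,0.377  [[-0.0016,-0.0149,0],-0.233]
s=76.5 world 614.4,18.7,0.404  [[-0.0020,-0.0164,0],-0.260]
s=78.0 world 613.8,20.1,0.431  [[-0.0024,-0.0178,0],-0.287]
s=79.5 world 613.1,21.4,0.457  [[-0.0028,-0.0192,0],-0.313]
```

```bash
python3 -m inch '[[[0,-0.0015,0],-0.021],[[-0.0001,-0.003,0],-0.041],[[-0.0002,-0.0045,0],-0.061],[[-0.0003,-0.006,0],-0.082],[[-0.0004,-0.0075,0],-0.102],[[-0.0006,-0.009,0],-0.126],[[-0.0008,-0.0105,0],-0.152],[[-0.001,-0.012,0],-0.179],[[-0.0013,-0.0134,0],-0.206],[[-0.0016,-0.0149,0],-0.233],[[-0.002,-0.0164,0],-0.260],[[-0.0024,-0.0178,0],-0.287]]'; python3 - <<'E'
from h import *
s=bot.sense(); print(s["ft_force"],s["torque"])
im=imaging.capture("wrist"); cv2.imwrite("pics/w7.png",im[:,:,::-1])
rel(613.8,20.1,.431,np.arange(79.5,98,1.5))
E
```

```text
clock: 12.95
eef_pos: [613.3, 20.3, 331.0]
tool_rot: [3.142, -0.0, 0.433]
ft_force: [-0.6, 0.3, -1.5]
gripper_width: 27.9
[-0.64446014  0.32509641 -1.50629369] [-0.05877002 -0.07551086 -0.02010995]
s=79.5 world 613.1,21.4,0.457  [[-0.0001,-0.0015,0],-0.026]
s=81.0 world 612.4,22.8,0.484  [[-0.0001,-0.0030,0],-0.053]
s=82.5 world 611.7,24.1,0.511  [[-0.0002,-0.0045,0],-0.080]
s=84.0 world 611.0,25.4,0.538  [[-0.0004,-0.0060,0],-0.107]
s=85.5 world 610.2,26.7,0.564  [[-0.0005,-0.0075,0],-0.133]
s=87.0 world 609.4,27.9,0.590  [[-0.0008,-0.0090,0],-0.159]
s=88.5 world 608.5,29.2,0.616  [[-0.0010,-0.0104,0],-0.185]
s=90.0 world 607.6,30.4,0.642  [[-0.0013,-0.0119,0],-0.211]
s=91.5 world 606.7,31.6,0.668  [[-0.0016,-0.0134,0],-0.237]
s=93.0 world 605.8,32.7,0.694  [[-0.0020,-0.0148,0],-0.263]
s=94.5 world 604.8,33.9,0.721  [[-0.0024,-0.0163,0],-0.290]
s=96.0 world 603.8,35.0,0.747  [[-0.0029,-0.0177,0],-0.316]
s=97.5 world 602.8,36.1,0.773  [[-0.0034,-0.0191,0],-0.342]
```

View pics/w7.png

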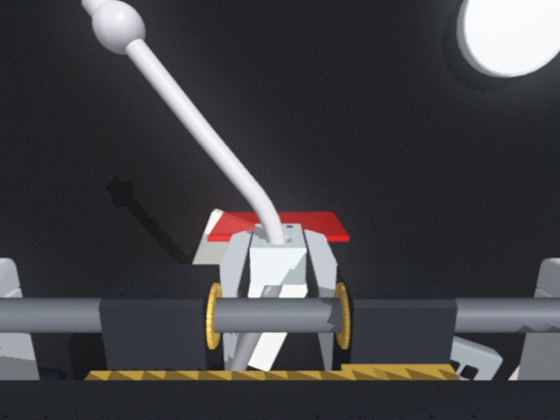

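The block follows the rod in the middle of its bore, with wrist forces close to the weight alone. I'll carry on.

```bash
python3 -m inch '[[[-0.0001,-0.0015,0],-0.026],[[-0.0001,-0.003,0],-0.053],[[-0.0002,-0.0045,0],-0.08],[[-0.0004,-0.006,0],-0.107],[[-0.0005,-0.0075,0],-0.133],[[-0.0008,-0.009,0],-0.159],[[-0.001,-0.0104,0],-0.185],[[-0.0013,-0.0119,0],-0.211],[[-0.0016,-0.0134,0],-0.237],[[-0.002,-0.0148,0],-0.263],[[-0.0024,-0.0163,0],-0.290],[[-0.0029,-0.0177,0],-0.316]]'; python3 - <<'E'
from h import *
s=bot.sense(); print(s["ft_force"],s["torque"])
rel(603.8,35.0,.747,np.arange(97.5,116,1.5))
E
```

```text
clock: 14.2
eef_pos: [603.3, 35.1, 331.0]
tool_rot: [3.142, -0.0, 0.749]
ft_force: [-0.0, -0.4, -1.4]
gripper_width: 28.4
[-0.04528298 -0.35857652 -1.35731041] [ 0.01805662 -0.12184215  0.0995276 ]
s=97.5 world 602.8,36.1,0.773  [[-0.0000,-0.0015,0],-0.026]
s=99.0 world 601.7,37.1,0.799  [[-0.0001,-0.0030,0],-0.052]
s=100.5 world 600.6,38.2,0.825  [[-0.0002,-0.0045,0],-0.078]
s=102.0 world 599.5,39.2,0.850  [[-0.0003,-0.0060,0],-0.103]
s=103.5 world 598.4,40.1,0.875  [[-0.0005,-0.0075,0],-0.128]
s=105.0 world 597.2,41.1,0.900  [[-0.0007,-0.0089,0],-0.153]
s=106.5 world 596.0,42.0,0.925  [[-0.0010,-0.0104,0],-0.178]
s=108.0 world 594.8,42.9,0.950  [[-0.0012,-0.0119,0],-0.203]
s=109.5 world 593.6,43.7,0.975  [[-0.0016,-0.0134,0],-0.228]
s=111.0 world 592.3,44.6,1.001  [[-0.0019,-0.0148,0],-0.254]
s=112.5 world 591.0,45.4,1.026  [[-0.0023,-0.0163,0],-0.279]
s=114.0 world 589.8,46.1,1.051  [[-0.0027,-0.0177,0],-0.304]
s=115.5 world 588.4,46.9,1.076  [[-0.0032,-0.0191,0],-0.329]
```

```bash
python3 -m inch '[[[0,-0.0015,0],-0.026],[[-0.0001,-0.003,0],-0.052],[[-0.0002,-0.0045,0],-0.078],[[-0.0003,-0.006,0],-0.103],[[-0.0005,-0.0075,0],-0.128],[[-0.0007,-0.0089,0],-0.153],[[-0.001,-0.0104,0],-0.178],[[-0.0012,-0.0119,0],-0.203],[[-0.0016,-0.0134,0],-0.228],[[-0.0019,-0.0148,0],-0.254],[[-0.0023,-0.0163,0],-0.279],[[-0.0027,-0.0177,0],-0.304]]'; python3 - <<'E'
from h import *; import h
s=bot.sense(); print(s["ft_force"],s["torque"]); c=imaging.calibration("wrist")
im=imaging.capture("wrist"); cv2.imwrite("pics/w8.png",im[:,:,::-1]); np.save("c8.npy",c,allow_pickle=True)
g=cv2.cvtColor(im,cv2.COLOR_RGB2GRAY)
for r in range(0,220,15):
    xs=np.where(g[r,200:350]>110)[0]+200
    if len(xs)<2: continue
    q=ray("wrist",((xs.min()+xs.max())/2,r),150,c)[:2]
    i=np.hypot(h._X-q[0],h._Y-q[1]).argmin(); print(r,xs.min(),xs.max(),q.round(1),h._s[i],"off inward",round((h._X[i]-q[0])*np.cos(h._T[i])+(h._Y[i]-q[1])*np.sin(h._T[i]),2))
rel(589.8,46.1,1.051,np.arange(116,139,2))
E
```

```text
clock: 15.4
eef_pos: [589.3, 46.3, 331.0]
tool_rot: [3.142, -0.0, 1.053]
ft_force: [0.6, 0.5, -1.0]
gripper_width: 27.8
[ 0.6286575   0.48685157 -1.04722645] [-0.00999499 -0.08279023  0.05845229]
15 259 276 [484.5 101.3] 214.5 off inward -0.15
30 252 282 [489.8  98. ] 214.5 off inward 0.37
45 247 289 [495.5  95.2] 214.5 off inward 0.19
60 245 291 [501.1  91.9] 214.0 off inward 0.48
75 253 284 [507.   88.8] 207.0 off inward 0.54
90 259 280 [513.1  85.8] 200.5 off inward 0.36
105 260 280 [519.2  82.6] 193.5 off inward 0.42
120 261 281 [525.5  79.5] 186.5 off inward 0.23
135 261 281 [531.8  75.9] 179.0 off inward 0.54
150 262 282 [538.4  72.6] 172.0 off inward 0.35
165 262 282 [544.9  68.8] 164.5 off inward 0.67
180 263 282 [551.7  65.2] 156.5 off inward 0.73
195 264 283 [558.8  61.7] 148.5 off inward 0.54
210 200 284 [557.6  43.3] 141.0 off inward 17.42
s=116.0 world 588.0,47.1,1.084  [[-0.0000,-0.0020,0],-0.033]
s=118.0 world 586.2,48.0,1.089  [[-0.0001,-0.0040,0],-0.038]
s=120.0 world 584.5,48.9,1.089  [[-0.0002,-0.0060,0],-0.038]
s=122.0 world 582.7,49.9,1.089  [[-0.0003,-0.0080,0],-0.038]
s=124.0 world 580.9,50.8,1.089  [[-0.0003,-0.0100,0],-0.038]
s=126.0 world 579.1,51.7,1.089  [[-0.0004,-0.0120,0],-0.038]
s=128.0 world 577.4,52.6,1.089  [[-0.0005,-0.0140,0],-0.038]
s=130.0 world 575.6,53.6,1.089  [[-0.0006,-0.0160,0],-0.038]
s=132.0 world 573.8,54.5,1.089  [[-0.0006,-0.0180,0],-0.038]
s=134.0 world 572.1,55.4,1.089  [[-0.0007,-0.0200,0],-0.038]
s=136.0 world 570.3,56.3,1.089  [[-0.0008,-0.0220,0],-0.038]
s=138.0 world 568.5,57.3,1.089  [[-0.0009,-0.0240,0],-0.038]
```

View pics/w8.png

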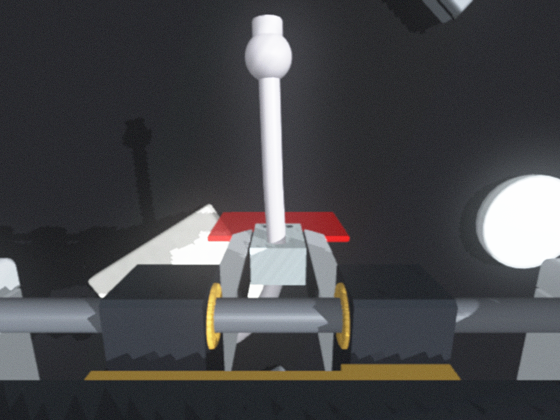

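```bash
python3 -m inch '[[[-0.0001,-0.002,0],-0.033],[[-0.0003,-0.004,0],-0.038],[[-0.0005,-0.006,0],-0.038],[[-0.0007,-0.008,0],-0.038],[[-0.0007,-0.010,0],-0.038],[[-0.0008,-0.012,0],-0.038],[[-0.0009,-0.014,0],-0.038],[[-0.001,-0.016,0],-0.038],[[-0.001,-0.018,0],-0.038],[[-0.0011,-0.020,0],-0.038],[[-0.0012,-0.022,0],-0.038],[[-0.0013,-0.024,0],-0.038]]'; python3 - <<'E'
from h import *
s=bot.sense(); print(s["ft_force"],s["torque"])
E
```

```text
clock: 16.65
eef_pos: [567.7, 57.1, 331.0]
tool_rot: [3.142, -0.0, 1.089]
ft_force: [1.2, -0.3, -1.8]
gripper_width: 27.8
[ 1.18842794 -0.28659961 -1.76444412] [ 0.04289021 -0.12918445 -0.01919491]
```

```bash
python3 -m inch '[[[0,-0.002,0],0],[[0,-0.004,0],0],[[0,-0.006,0],0],[[0,-0.008,0],0],[[0,-0.010,0],0],[[0,-0.012,0],0],[[0,-0.014,0],0],[[0,-0.016,0],0],[[0,-0.018,0],0],[[0,-0.020,0],0],[[0,-0.022,0],0],[[0,-0.024,0],0]]'; python3 - <<'E'
from h import *; import h
s=bot.sense(); print(s["ft_force"],s["torque"]); c=imaging.calibration("wrist")
im=imaging.capture("wrist"); cv2.imwrite("pics/w9.png",im[:,:,::-1])
g=cv2.cvtColor(im,cv2.COLOR_RGB2GRAY)
for r in range(60,210,15):
    xs=np.where(g[r,200:350]>110)[0]+200
    if len(xs)<2: continue
    q=ray("wrist",((xs.min()+xs.max())/2,r),150,c)[:2]
    i=np.hypot(h._X-q[0],h._Y-q[1]).argmin(); print(r,xs.min(),xs.max(),q.round(1),h._s[i],"off inward",round((h._X[i]-q[0])*np.cos(h._T[i])+(h._Y[i]-q[1])*np.sin(h._T[i]),2))
E
```

```text
clock: 17.85
eef_pos: [546.5, 68.2, 331.0]
tool_rot: [3.142, 0.0, 1.089]
ft_force: [1.0, 0.2, -1.9]
gripper_width: 28.1
[ 0.95136411  0.24731523 -1.90624318] [-0.00556906 -0.13111685  0.0105902 ]
135 263 291 [489.4  98.3] 214.5 off inward 0.26
150 257 297 [495.9  94.9] 214.5 off inward 0.28
165 256 298 [502.6  91.4] 212.0 off inward 0.3
180 267 287 [509.4  87.8] 204.5 off inward 0.31
195 267 287 [516.4  84.1] 196.5 off inward 0.33
```

View pics/w9.png

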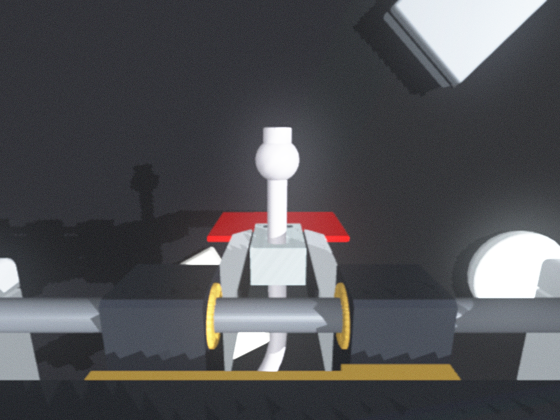

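```bash
python3 -m inch '[[[0,-0.002,0],0],[[0,-0.004,0],0],[[0,-0.006,0],0],[[0,-0.008,0],0],[[0,-0.010,0],0],[[0,-0.012,0],0],[[0,-0.014,0],0],[[0,-0.016,0],0],[[0,-0.018,0],0],[[0,-0.020,0],0],[[0,-0.022,0],0],[[0,-0.024,0],0]]'; python3 -m inch '[[[0,-0.001,0],0],[[0,-0.002,0],0],[[0,-0.003,0],0],[[0,-0.004,0],0],[[0,-0.005,0],0],[[0,-0.006,0],0]]'; python3 - <<'E'
from h import *; import h
s=bot.sense(); print(s["ft_force"],s["torque"]); c=imaging.calibration("wrist")
im=imaging.capture("wrist"); cv2.imwrite("pics/w10.png",cv2.resize(im[150:300,190:370,::-1],None,fx=4,fy=4,interpolation=cv2.INTER_CUBIC))
E
```

```text
clock: 19.1
eef_pos: [525.2, 79.3, 331.0]
tool_rot: [3.142, -0.0, 1.089]
ft_force: [0.5, -0.6, -1.7]
gripper_width: 28.0
clock: 19.7
eef_pos: [520.0, 82.0, 331.0]
tool_rot: [3.142, -0.0, 1.089]
ft_force: [0.5, -1.2, -1.3]
gripper_width: 28.1
[ 0.52010376 -1.22647063 -1.32507869] [-0.07835432 -0.17125578 -0.04971926]
```

View pics/w10.png

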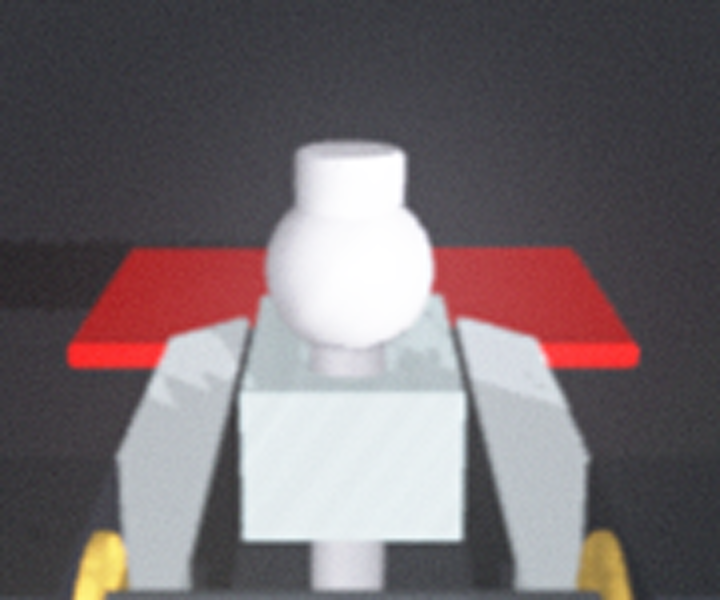

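```bash
python3 -m inch '[[[0,-0.0005,0],0],[[0,-0.001,0],0],[[0,-0.0015,0],0],[[0,-0.002,0],0],[[0,-0.002,0],0]]'; python3 -m inch '[[[0,-0.0003,0],0],[[0,-0.0006,0],0],[[0,-0.0006,0],0]]';  python3 -m inch '[[[0,-0.0003,0],0],[[0,-0.0006,0],0],[[0,-0.0006,0],0]]'
```

```text
clock: 20.25
eef_pos: [518.2, 83.0, 331.0]
tool_rot: [-3.142, -0.0, 1.089]
ft_force: [-0.0, -0.2, -3.2]
gripper_width: 28.0
clock: 20.55
eef_pos: [517.7, 83.3, 331.0]
tool_rot: [-3.142, -0.0, 1.089]
ft_force: [0.2, -1.2, -0.8]
gripper_width: 28.0
clock: 20.85
eef_pos: [517.3, 83.4, 331.0]
tool_rot: [3.141, -0.0, 1.089]
ft_force: [0.8, -1.0, -2.1]
gripper_width: 28.1
```

```bash
python3 -m inch '[[[0,-0.0003,0],0],[[0,-0.0006,0],0],[[0,-0.0006,0],0]]'; python3 -m inch '[[[0,-0.0003,0],0],[[0,-0.0006,0],0],[[0,-0.0006,0],0]]';  python3 -m inch '[[[0,-0.0003,0],0],[[0,-0.0005,0],0],[[0,-0.0005,0],0]]'
```

```text
clock: 21.15
eef_pos: [517.0, 83.5, 331.1]
tool_rot: [3.141, -0.0, 1.089]
ft_force: [2.0, -1.5, -1.8]
gripper_width: 28.2
clock: 21.45
eef_pos: [516.6, 83.7, 331.1]
tool_rot: [3.14, -0.0, 1.089]
ft_force: [3.8, -2.8, -1.2]
gripper_width: 27.6
clock: 21.75
eef_pos: [516.4, 83.8, 331.2]
tool_rot: [3.14, -0.0, 1.089]
ft_force: [4.4, -3.7, -1.5]
gripper_width: 27.8
```

```bash
python3 -m inch '[[[0,0.0005,0],0],[[0,0.0009,0.0006],0],[[0,0.0009,0.0013],0],[[0,0.0009,0.0013],0]]'; python3 -m inch '[[[0,0,0],0],[[0,0,0],0],[[0,0,0],0],[[0,0,0],0]]' 0.1 ; python3 - <<'E'
from h import *
im=imaging.capture("wrist"); cv2.imwrite("pics/w11.png",cv2.resize(im[150:300,190:370,::-1],None,fx=4,fy=4,interpolation=cv2.INTER_CUBIC))
E
```

```text
clock: 22.15
eef_pos: [516.5, 83.9, 329.6]
tool_rot: [3.141, -0.0, 1.089]
ft_force: [3.9, -2.5, -0.8]
gripper_width: 28.0
clock: 22.55
eef_pos: [516.1, 84.3, 329.6]
tool_rot: [-3.141, 0.0, 1.09]
ft_force: [-0.2, 0.6, 0.8]
gripper_width: 41.6
```

View pics/w11.png

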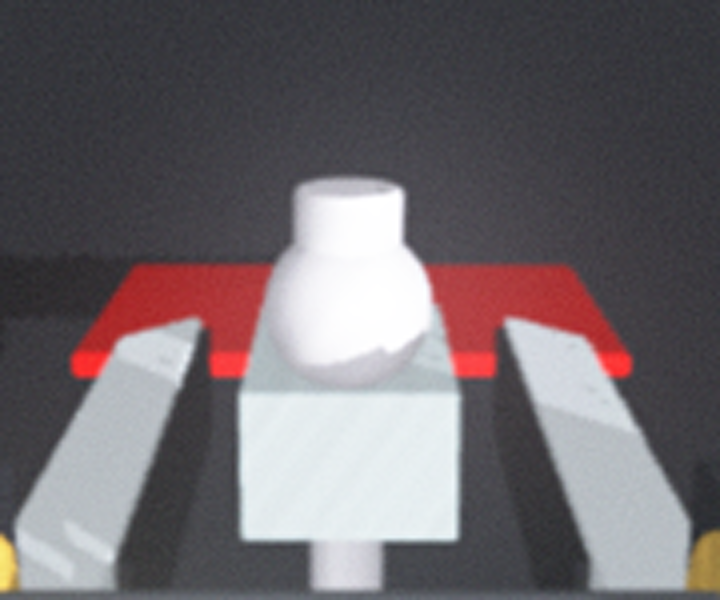

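The block is against the ball with the fingers open at 41.6 mm and clear on both sides. I'll lift straight up and check again.

```bash
python3 -m inch '[[[0,0,-0.015],0],[[0,0,-0.035],0],[[0,0,-0.06],0],[[0,0,-0.09],0],[[0,0.02,-0.11],0],[[0,0.02,-0.11],0],[[0,0.02,-0.11],0],[[0,0.02,-0.11],0]]'; python3 - <<'E'
from h import *
c=imaging.calibration("wrist")
im=imaging.capture("wrist"); cv2.imwrite("pics/w12.png",im[:,:,::-1])
cv2.imwrite("pics/w12c.png",cv2.resize(im[120:300,180:380,::-1],None,fx=4,fy=3.3,interpolation=cv2.INTER_CUBIC)); np.save("c12.npy",c,allow_pickle=True)
im=imaging.capture("scene"); cv2.imwrite("pics/s12.png",cv2.resize(im[150:300,200:360,::-1],None,fx=4,fy=4,interpolation=cv2.INTER_CUBIC))
im=imaging.capture("top"); cv2.imwrite("pics/t12.png",im[:,:,::-1])
E
```

```text
clock: 23.4
eef_pos: [533.2, 74.8, 438.4]
tool_rot: [-3.139, 0.002, 1.09]
ft_force: [-0.1, -0.6, 0.1]
gripper_width: 42.1
```

View pics/w12c.png

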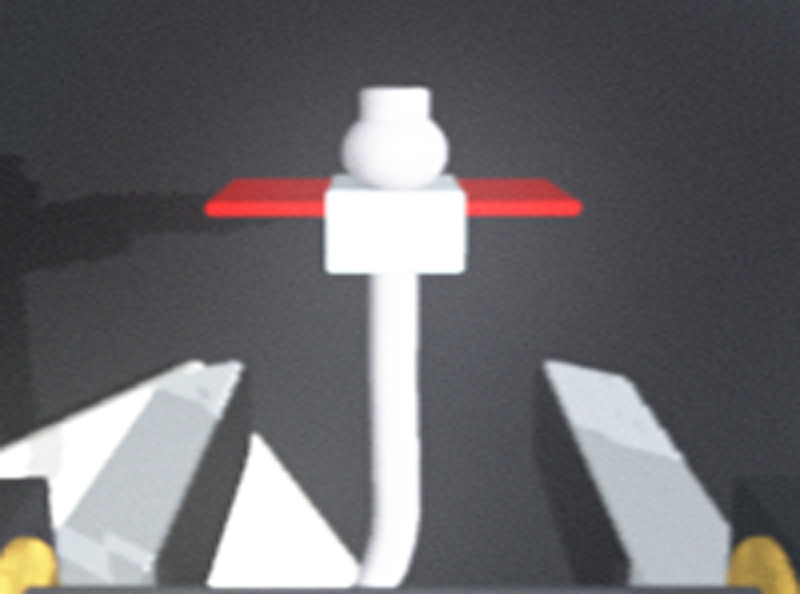

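View pics/s12.png

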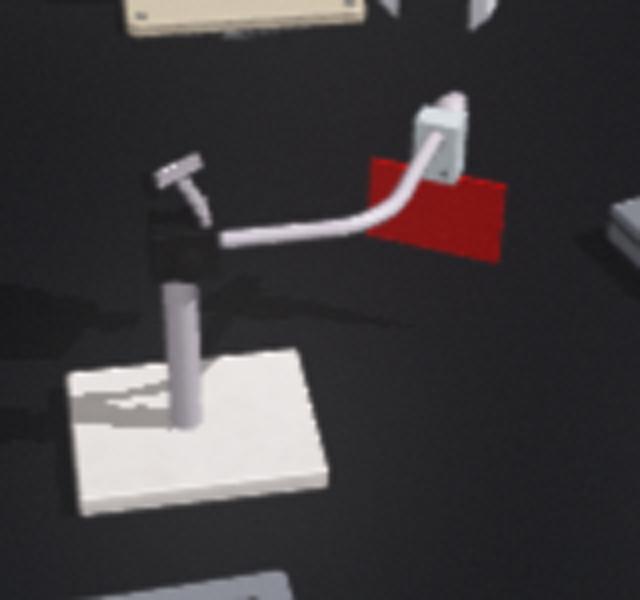

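View pics/t12.png

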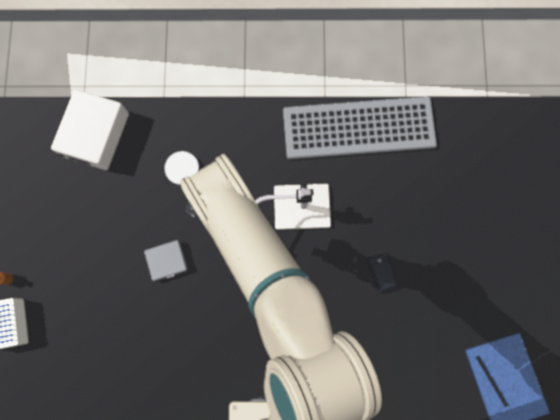

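```bash
python3 - <<'E'
from h import *
c=np.load("c12.npy",allow_pickle=True).item()
f=ray("wrist",(180+395.5/4,120+189/3.3),161.5,c); b=ray("wrist",(180+395.5/4,120+272/3.3),161.5,c)
print(f,b,np.linalg.norm(f-b)); ctr=(f+b)/2
top,bot_=187,0
ball=ray("wrist",(180+395/4,120+150/3.3),150,c); print("ball",ball,"dist",np.linalg.norm((ball-ctr)[:2]))
E
```

```text
[507.71152359  89.30429542 161.5       ] [526.43401591  79.51959273 161.5       ] 21.125153850616446
ball [500.26810588  93.10113439 150.        ] dist 18.918212288158575
```

```bash
python3 - <<'E'
from h import *
s=bot.sense(); print(s["clock"],s["ft_force"],np.abs(s["qd"]).max())
print(workorder.finish_job())
E
```

```text
23.55 [ 0.04743797 -0.15448269  0.19199243] 0.008340915028931894
the job is handed in; nothing more can be done
None
```

The shield's carrier block is now against the stop ball and released, and I handed the job in at 23.6 s; no verdict was reported.

- **Keeper:** I pinched the knob by its ends and led it round the hinge to about 2.2 rad by the commanded path. It still stood well back in the last scene picture.
- **Sliding the block:** I gripped it at 8 N, held the bore roughly centred on the rod, and followed the rod course measured in the camera images. Before the ball, the wrist force read at the end of each move was at most about 3 N, and about 1.2 N of that is the shield's own weight.
- **At the stop:** I advanced in small steps until the wrist force read about 6 N, then backed off about 1 mm, lowered the block 1.3 mm and opened the fingers. I then lifted the gripper clear.

**Last checks:**
- From the final wrist picture I measured about 18.9 mm between the bore centre and the ball centre. Calibration is good to about 2 mm, and the limit is 22.5 mm.
- The wrist force was about 0.2 N with the arm nearly still.
- The mouse, dish and slide box looked unmoved in the top view; I judged that by eye and did not measure it.
- No check failed, but pinching and leading the knob round showed a side force of up to about 6 N on the flap, meaning the gripper was about 1 mm off centre there.

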